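# Show the chosen column width with sprung tweezers

### The job

The brown dome-topped stone seal on the gauge board stands behind the pair of black lines whose spacing is wanted today. Pick the sprung tweezers up from their stand and squeeze them so that their two tips match that pair of lines: one tip right above each line, about a centimetre over the board without touching it. Hold that gap steady there for three seconds and finish still holding it (nothing is put down or let go); never pinch the tips together, and leave the seals, the ink bottle and the clip tin where they stand.

Things in the scene. Friction and masses are not known exactly. Their poses are not given: they have to be found in the camera images.
- stand: Fixed dark wooden stand, 155 x 64 mm base 8 mm thick. Origin under the middle of the tweezers' grip pads; x along the tweezers to their tips, y left. Rear post (x -93 to -73 mm, 36 mm wide, cheeks 6 mm above the tweezers' underside) and crossbar (x 31 to 43 mm, 62 mm wide, 8 mm end pins) carry them 50 mm up; between, round the pads, it is free from z = 8 mm up.
- tweezers: Loose steel tweezers, 161 mm long, 50 g, balanced near the grip pads. Origin on the mid-line at the pads' middle, at the arms' underside; x to the tips, y left, z up. The two arms hinge at x = -75 mm and always move equally and oppositely. Squeeze the rubber grip pads (outer sides, 30 mm long, 16 mm tall, z -1 to 15 mm) together along y.
- tweezers_grip (a point): Middle between the two grip pads of the tweezers, 7 mm above the arms' underside; axes as tweezers.
- left_tip (a point): Very end of the left tweezer tip (3 mm thick); the tips are bent down and end 65 mm ahead of the grip pads' middle, 28 mm below the arms' underside.
- right_tip (a point): Very end of the right tweezer tip (3 mm thick).
- armleft (a joint): Squeeze angle of each arm, rad: 0 = relaxed, tips 44 mm apart, 35.5 mm over the pads; tip gap mm = 44 - 280 * angle, width over pads mm = 35.5 - 150 * angle (gap 28: 27 over pads; gap 16: 20.5); stop at 0.150 rad. The spring pushes each finger with 1.3 N at 0, 4 N at 0.057, 6 N at 0.100 rad: hold the width; a hard squeeze shuts the tips.
- board: Fixed gauge board, 130 x 170 x 12 mm, wood, pale top. Origin at the middle of its underside; x away from the robot at yaw 0, y left. Two pairs of black lines (30 mm long in x, 3 mm wide): the wide pair, 28 mm apart, around y = +42 mm, the narrow pair, 16 mm apart, around y = -42 mm; middles at x = -12 mm. A red square behind each pair (x = +40 mm) carries a seal.
- wide_left_line (a point): Middle of the left line of the wide pair, on the board's top (12 mm above the table); axes as board.
- wide_right_line (a point): Middle of the right line of the wide pair, likewise.
- narrow_left_line (a point): Middle of the left line of the narrow pair, likewise.
- narrow_right_line (a point): Middle of the right line of the narrow pair, likewise.
- wide_seat (a point): Middle of the red square behind the wide pair, on the board's top.
- narrow_seat (a point): Middle of the red square behind the narrow pair, on the board's top.
- brown_seal_mid (a point): Middle (half-way up) of the brown stone seal with a domed top, 20 x 20 x 54 mm, standing in one of the two red squares: its pair of lines is the wanted one.
- green_seal_mid (a point): Middle (half-way up) of the grey-green flat-topped stone seal, 24 x 24 x 55 mm, standing in the other square.
- ink_bottle: Dark red squeeze bottle with a pale cap, 38 mm wide, 86 mm tall; origin at its underside. Bystander.
- clip_box: Grey clip tin, 54 x 76 x 23 mm; origin at its underside. Bystander.
Things that resemble listed ones, but are neither listed nor needed, are in the scene too. What is shaped like the part that bears brown_seal_mid but orange or purple is not meant.

How it is judged (in metres and radians):
On the way:
1. the tips are held over the lines beside the brown seal, at their gap, for two seconds (((horizontal distance between brown_seal_mid and wide_seat below 0.03 m and distance between left_tip and right_tip between 0.025 and 0.031 m and x of left_tip in the frame of wide_left_line between -0.014 and 0.014 m and y of left_tip in the frame of wide_left_line between -0.0045 and 0.0045 m and z of left_tip in the frame of wide_left_line between 0.002 and 0.025 m and x of right_tip in the frame of wide_right_line between -0.014 and 0.014 m and y of right_tip in the frame of wide_right_line between -0.0045 and 0.0045 m and z of right_tip in the frame of wide_right_line between 0.002 and 0.025 m) or (horizontal distance between brown_seal_mid and wide_seat below 0.03 m and distance between left_tip and right_tip between 0.025 and 0.031 m and x of left_tip in the frame of wide_right_line between -0.014 and 0.014 m and y of left_tip in the frame of wide_right_line between -0.0045 and 0.0045 m and z of left_tip in the frame of wide_right_line between 0.002 and 0.025 m and x of right_tip in the frame of wide_left_line between -0.014 and 0.014 m and y of right_tip in the frame of wide_left_line between -0.0045 and 0.0045 m and z of right_tip in the frame of wide_left_line between 0.002 and 0.025 m) or (horizontal distance between brown_seal_mid and narrow_seat below 0.03 m and distance between left_tip and right_tip between 0.013 and 0.019 m and x of left_tip in the frame of narrow_left_line between -0.014 and 0.014 m and y of left_tip in the frame of narrow_left_line between -0.0045 and 0.0045 m and z of left_tip in the frame of narrow_left_line between 0.002 and 0.025 m and x of right_tip in the frame of narrow_right_line between -0.014 and 0.014 m and y of right_tip in the frame of narrow_right_line between -0.0045 and 0.0045 m and z of right_tip in the frame of narrow_right_line between 0.002 and 0.025 m) or (horizontal distance between brown_seal_mid and narrow_seat below 0.03 m and distance between left_tip and right_tip between 0.013 and 0.019 m and x of left_tip in the frame of narrow_right_line between -0.014 and 0.014 m and y of left_tip in the frame of narrow_right_line between -0.0045 and 0.0045 m and z of left_tip in the frame of narrow_right_line between 0.002 and 0.025 m and x of right_tip in the frame of narrow_left_line between -0.014 and 0.014 m and y of right_tip in the frame of narrow_left_line between -0.0045 and 0.0045 m and z of right_tip in the frame of narrow_left_line between 0.002 and 0.025 m)) and contact force between the fingers and tweezers above 1 N and contact force between tweezers and board below 0.1 N and contact force between tweezers and stand below 0.1 N and velocity of joint armleft between -0.05 and 0.05 rad/s and linear speed of tweezers below 0.02 m/s), for 2 s.
At the end, for the whole second after the job is handed in: Only the fingers (1 N or more) hold the tweezers, at rest; tip gap 28 mm or 16 mm (the brown seal's pair) within 3 mm; each tip above its own line, within 4.5 mm across and 14 mm along from its middle, 2 to 25 mm above the board; seals, bottle and tin within 15 mm of their starts (all of step 1 and distance of each of brown_seal_mid, green_seal_mid, ink_bottle, clip_box from where it was at the start of the episode below 0.015 m); the arm keeps its last pose, push and grip.
It fails at once if the tweezer tips are pinched together (gap under 7 mm) (distance between left_tip and right_tip below 0.007 m).
It fails at once if the tweezers press on the board (contact force between tweezers and board above 1 N).
It fails at once if a seal, the ink bottle or the clip tin is moved by more than 15 mm (distance of any of brown_seal_mid, green_seal_mid, ink_bottle, clip_box from where it was at the start of the episode above 0.015 m).
It also fails if it takes over 48 s, if anything falls off the work surface, if the arm or the gripper's body presses on something with over 40 N, if the wrist force passes 120 N, or if a joint passes its speed limit or range.

### The arm

A 6-joint arm with a two-finger parallel gripper is mounted at the origin on a cart in front of the work surface, level with it; the furniture and walls round the work are solid. World frame = base frame: x ahead of the robot, y to its left, z up, the work surface at z = 0. Lengths are in m, angles in degrees, forces in N, time in s.
With the tool pointing down it reaches from about 0.25 to 0.725 m from the base axis. Payload 9.7 kg.
Tool frame: the origin (TCP) lies on the centre line of the jaws, within the pads' length; the fingertips stand 19 mm ahead of it and the grasp point (between the pads) is the TCP; z points along the fingers, y is the direction in which the jaws open and shut (so a half turn about z gives the same grasp; the last joint's range is limited). The gripper opens to 85 mm and grips with 20 to 120 N. Pads are 22 mm wide; open, the fingers measure 114 mm over their backs; the gripper's body (76 mm by 85 mm) begins 54 mm behind the grasp point. The pads swing forward as they close: fully open they stand 13 mm farther back than shut.
Start: joints at [73.854, 4.979, 10.078, 95.1, 0, 90], TCP at [0.153, 0.528, 0.25] pointing down, gripper open.
Joint ranges: [-179.16, 179.16], [-48.56, 103.87], [-65.8, 70.77], [-126.05, 130.52], [-82.76, 87.17], [-180, 180]. Speed limits (degrees/s): [127.2, 127.2, 147.25, 180, 180, 180].

### API

Orientations are given as [roll, pitch, yaw] about the fixed x, y, z axes, in that order (R = Rz(yaw) Ry(pitch) Rx(roll)).
In Python, from workcell import bot gives the robot as it stands.
- The arm moves only by the tool servo_tool, never from a script. Its argument "motion" is a list that holds one entry, the list of rows, each a list of 6 numbers: the shift along the tool's x, y, z in mm, then the turn, a rotation vector about the tool's x, y, z in rad. A call has 1 to 5 rows; each row shifts and turns the commanded pose from where the row before left it, along the tool's axes as they then stand; what a row does not reach is not made up. A row lasts 1/10 s, in which the tool goes at most 50 mm and 8.59 degrees, less where a joint would pass 70% of its speed; a pose out of reach is approached as far as the arm can. A call is refused whole if a number of a shift passes 50 or a number of a turn 0.15, either way. A call with a gripper value outside its range is refused whole. "gripper" is the finger opening in mm, from 0 to 85.4, set as the call begins (left out, the last holds). The fingers move at their own pace and stop on an object; "newtons" is the grip in N (left out, the last holds). Time passes only in rows, so rows that do not move let the fingers close. It gives the time, the measured TCP pose, the force and the opening at its end, in the units of the state.
- bot.get_obs(): the state, without advancing time (a new reading comes with each control period).
- bot.camera(name): name is "scene" or "top" or "wrist"; returns a dict with "color" (480x640x3 uint8, red, green, blue), "fx", "fy", "cx", "cy" (pixels), "R" (3x3) and "t" (3): a world point X has camera coordinates R X + t. Camera axes: x right, y down, z forward; pixel columns grow to the right and rows downward; lengths in m; the calibration is good to about 2 mm. A picture is of the moment at which its call begins. There is no depth.
- bot.job_done(): hands the job in, once; it reports no verdict.
Trained networks look in a picture, given as the dict that the camera call returned (one of the last four; its "shot" number tells which), for a name from the list of things; names that differ only in an ending like _2 or _b are one class to them, and where a whole thing is asked for, a point or a joint stands for the part that bears it (a point fixed in the world has none). Each returns a list of dicts, best first, with "confidence" (0 to 1); they miss things now and then, are a little off and sometimes report something else, mostly with a low value. They report only what shows in the picture. A call takes as long as a camera call. They do not tell look-alikes from the thing itself.
- bot.look_for(picture, label): "rect" ([left, top, width, height] in pixels, round what is visible of it).
The state is a dict: "time": time; "q": joint angles; "qd": joint speeds; "joint_efforts": joint torques, N m; "ee_pos": TCP position; "tcp_rot": TCP orientation; "wrist_force": force on the tool from outside, world axes, zero at the start; "torque": the same for the moment, N m; "opening": finger opening in m.
Only numpy, scipy, OpenCV 4.12 (cv2) and the standard library are available. Lean on these libraries where they do the work, as an engineer would, in place of code of your own. Each camera call takes 0.05 s, during which the arm holds its last target.

## Working session

There is one attempt and no reset: what is moved stays moved. The work goes in short steps, Python scripts to look and compute and a tool call to move; the robot and the scene stay as the last step left them, time stands still between calls to the robot, and variables do not carry over. Pictures are saved under pics/ and viewed, and the job is handed in when it is done.

Besides the shell and the picture viewer there is one more tool, called after "Request:" in YAML: its name, and indented under it one key for each argument. servo_tool: Moves the arm, as the interface text tells. Its arguments: {"type":"object","properties":{"motion":{"type":"array","items":{"type":"array","items":{"type":"array","items":{"type":"number"}}}},"gripper":{"type":"number"},"newtons":{"type":"number"}},"required":["motion"]}

```bash
mkdir -p pics; ls; cat > h.py <<'E'
import numpy as np, cv2
from workcell import bot
def save(p,n): cv2.imwrite('pics/'+n+'.png',cv2.cvtColor(p['color'],cv2.COLOR_RGB2BGR))
def proj(p,X):
    c=np.array(p['R'])@np.array(X,float)+np.array(p['t']); return np.array([p['fx']*c[0]/c[2]+p['cx'],p['fy']*c[1]/c[2]+p['cy']])
def ray(p,u,v,z):
    R=np.array(p['R']);t=np.array(p['t']);o=-R.T@t
    d=R.T@np.array([(u-p['cx'])/p['fx'],(v-p['cy'])/p['fy'],1]); return o+d*(z-o[2])/d[2]
E
python3 - <<'E'
from h import *
o=bot.get_obs();print(o['time'],o['ee_pos'],o['tcp_rot'],o['opening'])
for n in ['scene','top']:
    p=bot.camera(n);save(p,n+'0')
    print(n,-np.array(p['R']).T@p['t'],p['fx'])
    for l in ['stand','tweezers','board','brown_seal_mid','green_seal_mid','ink_bottle','clip_box']:
        print(l,[(np.round(d['rect']).tolist(),round(d['confidence'],2)) for d in bot.look_for(p,l)[:4]])
E
```

```text
pics
0.0 [0.15290227 0.5281185  0.24959396] [-1.79925603e+02  4.39809665e-04  1.63853510e+02] 0.08574873422543215
scene [-0.23326987  0.65114781  0.55191521] 557.8603454494018
stand [([424.0, 216.0, 72.0, 39.0], 0.73)]
tweezers [([423.0, 214.0, 66.0, 19.0], 0.78)]
board [([233.0, 253.0, 87.0, 46.0], 0.6)]
brown_seal_mid [([238.0, 244.0, 9.0, 25.0], 0.78), ([290.0, 220.0, 8.0, 22.0], 0.57), ([210.0, 290.0, 15.0, 16.0], 0.55)]
green_seal_mid [([275.0, 230.0, 11.0, 30.0], 0.56)]
ink_bottle [([174.0, 313.0, 27.0, 37.0], 0.77)]
clip_box [([375.0, 268.0, 39.0, 30.0], 0.67)]
top [0.23248905 0.02135453 1.59758602] 595.1693806394445
stand [([430.0, 247.0, 36.0, 56.0], 0.55)]
tweezers [([435.0, 242.0, 30.0, 58.0], 0.82)]
board [([256.0, 212.0, 69.0, 52.0], 0.87)]
brown_seal_mid [([229.0, 257.0, 12.0, 8.0], 0.6), ([271.0, 210.0, 9.0, 12.0], 0.55), ([331.0, 192.0, 12.0, 10.0], 0.49)]
green_seal_mid [([449.0, 272.0, 9.0, 10.0], 0.74), ([300.0, 210.0, 12.0, 18.0], 0.62), ([257.0, 212.0, 70.0, 49.0], 0.47)]
ink_bottle [([193.0, 274.0, 15.0, 15.0], 0.54), ([257.0, 207.0, 67.0, 56.0], 0.53)]
clip_box [([254.0, 210.0, 65.0, 50.0], 0.65), ([336.0, 288.0, 32.0, 23.0], 0.63)]
```

```bash
python3 - <<'E'
import cv2
a=cv2.imread('pics/scene0.png');b=cv2.imread('pics/top0.png')
cv2.imwrite('pics/s_c.png',cv2.resize(a[200:350,160:360],(800,600),interpolation=cv2.INTER_CUBIC))
cv2.imwrite('pics/t_b.png',cv2.resize(b[185:305,185:345],(800,600),interpolation=cv2.INTER_CUBIC))
cv2.imwrite('pics/t_t.png',cv2.resize(b[225:315,400:520],(800,600),interpolation=cv2.INTER_CUBIC))
E
```

```text
(no output)
```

View pics/scene0.png

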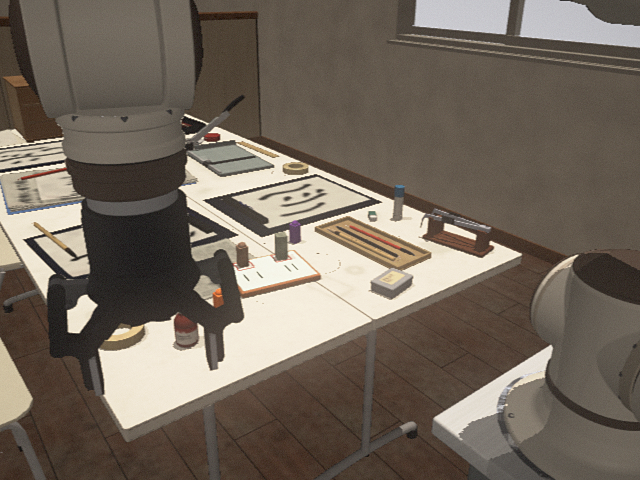

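View pics/top0.png

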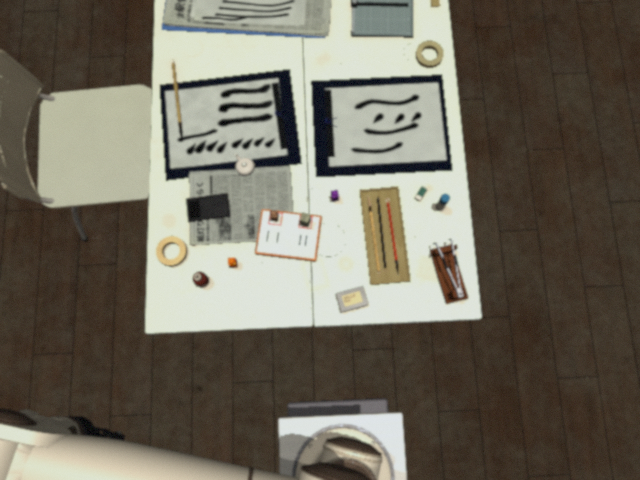

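View pics/s_c.png

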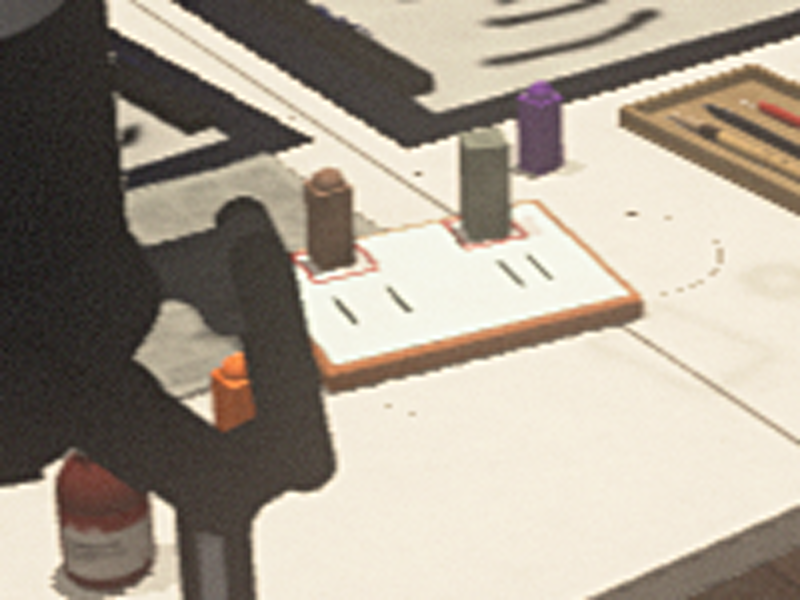

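View pics/t_b.png

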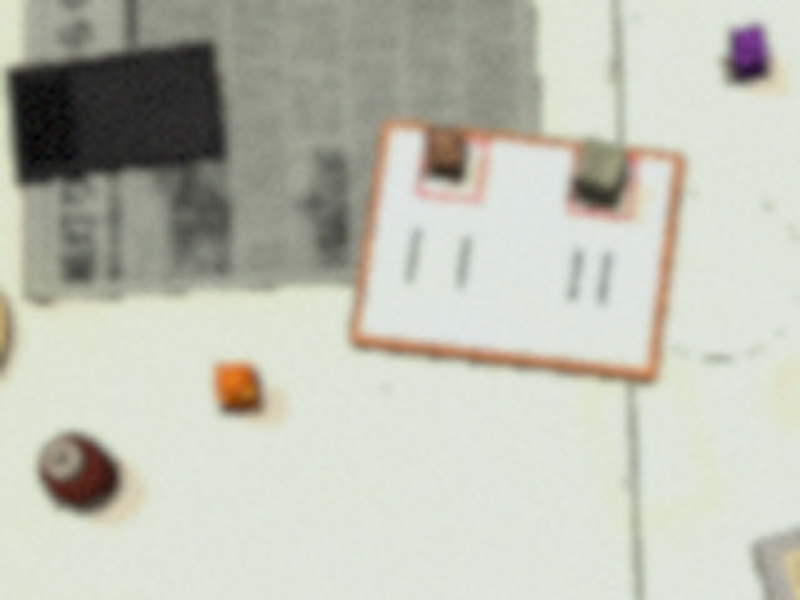

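View pics/t_t.png

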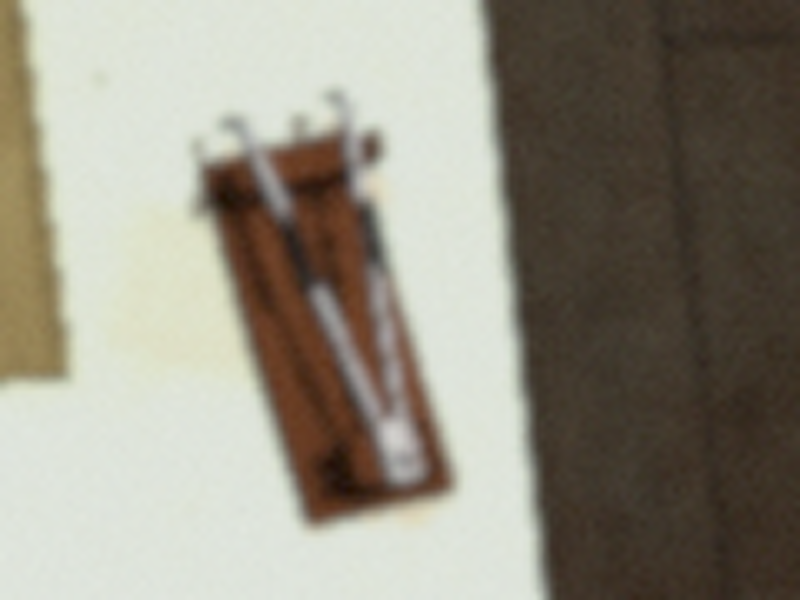

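```bash
python3 - <<'E'
from h import *
p=bot.camera('top')
f=lambda x,y,z:ray(p,185+x/5-.4,185+y/5-.4,z)
c=[f(*a,.012) for a in [(385,122),(685,153),(655,380),(352,347)]]
print('corners FL FR NR NL',np.round(c,4).tolist())
m=np.mean(c,0);print(m,[np.linalg.norm(c[i]-c[i-1]) for i in range(4)])
d=(c[0]+c[1]-c[2]-c[3]);print('yaw',np.degrees(np.arctan2(d[1],d[0])))
for n,x,y in [('wl',412,256),('wr',464,262),('nl',575,275),('nr',604,279)]:print(n,f(x,y,.012))
g=lambda x,y,z:ray(p,400+x/6.667-.4,225+y/6.667-.4,z)
a=g(298,250,.065);b=g(370,238,.065);t=g(403,465,.062);print('pads',a,b,(a+b)/2,'tail',t)
d=(a+b)/2-t;print('yaw',np.degrees(np.arctan2(d[1],d[0])),np.linalg.norm(d))
w=bot.camera('wrist');save(w,'w0')
R=np.array(w['R']);o=bot.get_obs();from scipy.spatial.transform import Rotation as Ro
T=Ro.from_euler('xyz',o['tcp_rot'],degrees=True).as_matrix()
print('cam in tool',T.T@(-R.T@w['t']-o['ee_pos']),'\nR cam->tool',T.T@R.T,w['fx'])
E
```

```text
corners FL FR NR NL [[0.7087, 0.1916, 0.012], [0.6831, 0.0258, 0.012], [0.5558, 0.0476, 0.012], [0.5817, 0.2119, 0.012]]
[0.6323095  0.11921096 0.012     ] [np.float64(0.12857750041747223), np.float64(0.16769146039252195), np.float64(0.12908739704878502), np.float64(0.1663361838249423)]
yaw -9.389224664188793
wl [0.63130004 0.17813068 0.012     ]
wr [0.62658856 0.14966513 0.012     ]
nl [0.61644311 0.08902712 0.012     ]
nr [0.6134573  0.07322447 0.012     ]
pads [ 0.52554531 -0.28997236  0.065     ] [ 0.52904126 -0.31864857  0.065     ] [ 0.52729329 -0.30431047  0.065     ] tail [ 0.43944166 -0.32342663  0.062     ]
yaw 12.275973859296132 0.08995741338028303
cam in tool [ 0.08033013  0.00034012 -0.12348073] 
R cam->tool [[ 1.57287075e-04 -9.50687788e-01 -3.10149489e-01]
 [ 9.99999926e-01  2.58525788e-04 -2.85314820e-04]
 [ 3.51426956e-04 -3.10149422e-01  9.50687758e-01]] 408.30677121238756
```

View pics/w0.png

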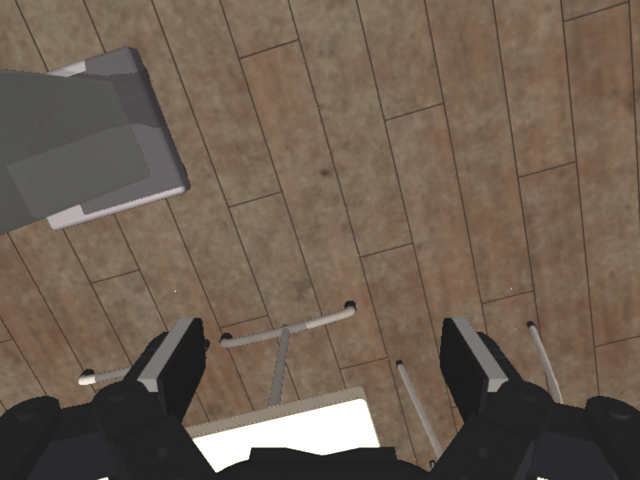

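```bash
cat > plan.py <<'E'
from h import *
from scipy.spatial.transform import Rotation as Ro
def plan(pos,yaw,n,P0=None,Y0=None):
    o=bot.get_obs()
    P=np.array(o['ee_pos'] if P0 is None else P0,float);y=o['tcp_rot'][2] if Y0 is None else Y0
    P0=P.copy();dy=(yaw-y+180)%360-180
    if yaw==12.5 and dy>0: pass
    rows=[]
    r=round(-np.radians(dy)/n,3)
    for i in range(n):
        T=Ro.from_euler('xyz',[180,0,y],degrees=True).as_matrix()
        goal=P0+(np.array(pos)-P0)*(i+1)/n
        s=np.round(T.T@(goal-P),0); P=P+T@s; P=P
        raise_=0
        rows.append([*s,0,0,r]); y-=np.degrees(r)
    return rows
def planmm(pos,yaw,n,dec=0,P0=None,Y0=None):
    o=bot.get_obs()
    P=np.array(o['ee_pos'] if P0 is None else P0,float)*1000;y=o['tcp_rot'][2] if Y0 is None else Y0
    A=P.copy();B=np.array(pos)*1000.;dy=(yaw-y+180)%360-180;r=round(-np.radians(dy)/n,3);rows=[]
    for i in range(n):
        T=Ro.from_euler('xyz',[180,0,y],degrees=True).as_matrix()
        s=np.round(T.T@(A+(B-A)*(i+1)/n-P),dec);P=P+T@s
        rows.append([float(v)+0. for v in s]+[0,0,r]);y-=np.degrees(r)
    for i in range(0,n,5): print('[['+','.join('['+','.join('%g'%v for v in q)+']' for q in rows[i:i+5])+']]')
    print('end',P/1000,y)
E
python3 -c "
from plan import *
planmm([.53,-.304,.2],12.5,25)"
```

```text
[[[-24,-28,2,0,0,0.106],[-26,-25,2,0,0,0.106],[-29,-22,2,0,0,0.106],[-32,-19,2,0,0,0.106],[-33,-16,2,0,0,0.106]]]
[[[-34,-12,2,0,0,0.106],[-36,-8,2,0,0,0.106],[-36,-4,2,0,0,0.106],[-37,-1,2,0,0,0.106],[-36,3,2,0,0,0.106]]]
[[[-36,7,2,0,0,0.106],[-35,11,2,0,0,0.106],[-33,15,2,0,0,0.106],[-32,18,2,0,0,0.106],[-30,21,2,0,0,0.106]]]
[[[-27,24,2,0,0,0.106],[-25,27,2,0,0,0.106],[-21,30,2,0,0,0.106],[-19,31,2,0,0,0.106],[-14,34,2,0,0,0.106]]]
[[[-12,35,2,0,0,0.106],[-7,35,2,0,0,0.106],[-4,37,2,0,0,0.106],[0,36,2,0,0,0.106],[4,37,2,0,0,0.106]]]
end [ 0.53013197 -0.30444863  0.20028145] 12.021090947461559
```

Request:
servo_tool:
  motion:
    - [[-24, -28, 2, 0, 0, 0.106], [-26, -25, 2, 0, 0, 0.106], [-29, -22, 2, 0, 0, 0.106], [-32, -19, 2, 0, 0, 0.106], [-33, -16, 2, 0, 0, 0.106]]

```text
time: 1.4
ee_pos: [0.2287, 0.36, 0.2402]
tcp_rot: [180.0, -0.0, 133.3]
wrist_force: [-0.6, 0.7, -0.4]
opening: 0.0855
```

Request:
servo_tool:
  motion:
    - [[-34, -12, 2, 0, 0, 0.106], [-36, -8, 2, 0, 0, 0.106], [-36, -4, 2, 0, 0, 0.106], [-37, -1, 2, 0, 0, 0.106], [-36, 3, 2, 0, 0, 0.106]]

```text
time: 1.9
ee_pos: [0.3037, 0.1938, 0.2304]
tcp_rot: [180.0, -0.0, 102.9]
wrist_force: [0.4, 0.3, 0.4]
opening: 0.0856
```

Request:
servo_tool:
  motion:
    - [[-36, 7, 2, 0, 0, 0.106], [-35, 11, 2, 0, 0, 0.106], [-33, 15, 2, 0, 0, 0.106], [-32, 18, 2, 0, 0, 0.106], [-30, 21, 2, 0, 0, 0.106]]

```text
time: 2.4
ee_pos: [0.3794, 0.0271, 0.2204]
tcp_rot: [180.0, -0.0, 72.5]
wrist_force: [0.7, 0.2, -0.4]
opening: 0.0852
```

Request:
servo_tool:
  motion:
    - [[-27, 24, 2, 0, 0, 0.106], [-25, 27, 2, 0, 0, 0.106], [-21, 30, 2, 0, 0, 0.106], [-19, 31, 2, 0, 0, 0.106], [-14, 34, 2, 0, 0, 0.106]]

```text
time: 2.9
ee_pos: [0.4554, -0.1391, 0.2104]
tcp_rot: [180.0, -0.0, 42.1]
wrist_force: [1.1, 0.3, 0.4]
opening: 0.0855
```

Request:
servo_tool:
  motion:
    - [[-12, 35, 2, 0, 0, 0.106], [-7, 35, 2, 0, 0, 0.106], [-4, 37, 2, 0, 0, 0.106], [0, 36, 2, 0, 0, 0.106], [4, 37, 2, 0, 0, 0.106]]

```text
time: 3.4
ee_pos: [0.5305, -0.3059, 0.2001]
tcp_rot: [180.0, -0.0, 11.8]
wrist_force: [0.3, -0.1, 0.7]
opening: 0.0852
```

Request:
servo_tool:
  motion:
    - [[0, 0, 0, 0, 0, 0], [0, 0, 0, 0, 0, 0], [0, 0, 0, 0, 0, 0]]

```text
time: 3.7
ee_pos: [0.5299, -0.3039, 0.2005]
tcp_rot: [-180.0, -0.0, 12.1]
wrist_force: [0.4, -0.0, -0.3]
opening: 0.0856
```

```bash
python3 - <<'E'
from h import *
w=bot.camera('wrist');save(w,'w1');np.save('w1.npy',dict(w),allow_pickle=True)
o=bot.get_obs();print(o['time'],o['ee_pos'],o['tcp_rot'],o['opening'],o['wrist_force'])
E
```

```text
3.75 [ 0.52997876 -0.30370545  0.2008161 ] [ 1.79986877e+02 -2.19564063e-02  1.20988786e+01] 0.08516624400469527 [ 0.37300743 -0.50675693  0.8346812 ]
```

View pics/w1.png

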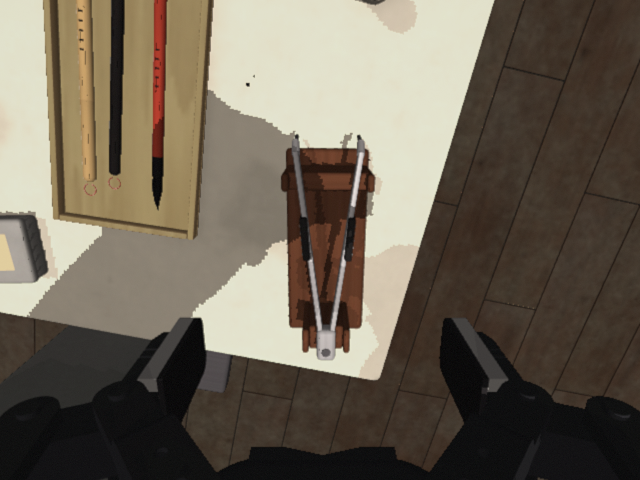

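```bash
python3 - <<'E'
import cv2
a=cv2.imread('pics/w1.png')
cv2.imwrite('pics/w1c.png',cv2.resize(a[125:365,260:400],None,fx=2.5,fy=2.5,interpolation=cv2.INTER_CUBIC))
E
```

```text
(no output)
```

View pics/w1c.png

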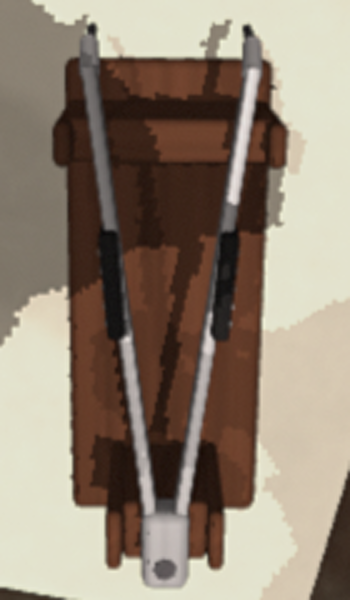

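```bash
python3 - <<'E'
from h import *
w=np.load('w1.npy',allow_pickle=True).item()
f=lambda x,y,z:ray(w,260+x/2.5-.3,125+y/2.5-.3,z)
L=f(112,284.5,.065);R=f(226,286,.065);M=(L+R)/2
tl=f(92,28,.022);tr=f(247,28,.022);tm=(tl+tr)/2
t=f(165,548,.062)
h=f(165,569,.062)
print('pads',L,R,M,np.linalg.norm(L-R));print('tips',tl,tr,np.linalg.norm(tl-tr),tm,'tail',t,h)
for a,b in [(M,t),(tm,M),(tm,t)]:
    d=a-b;print(np.degrees(np.arctan2(d[1],d[0])),np.hypot(*d[:2]))
E
```

```text
pads [ 0.52388022 -0.29250919  0.065     ] [ 0.52982073 -0.32226881  0.065     ] [ 0.52685048 -0.307389    0.065     ] 0.030346741371721615
tips [ 0.58467045 -0.27269982  0.022     ] [ 0.59398739 -0.31619395  0.022     ] 0.0444808364486493 [ 0.58932892 -0.29444688  0.022     ] tail [ 0.44658642 -0.32373693  0.062     ] [ 0.43963882 -0.32524435  0.062     ]
11.512353792412224 0.08191198301154372
11.703039414945724 0.0638048158300529
11.595849034930788 0.14571660020840993
```

```bash
python3 -c "
from plan import *
planmm([.5265,-.3075,.057],11.6,6,0,[.53013,-.30445,.20028],12.02)"
```

```text
[[[-1,0,24,0,0,0.001],[0,1,24,0,0,0.001],[-1,0,24,0,0,0.001],[-1,0,24,0,0,0.001],[0,1,23,0,0,0.001]]]
[[[-1,0,24,0,0,0.001]]]
end [ 0.52662725 -0.30723041  0.05728   ] 11.67622532292151
```

Request:
servo_tool:
  motion:
    - [[-1, 0, 24, 0, 0, 0.001], [0, 1, 24, 0, 0, 0.001], [-1, 0, 24, 0, 0, 0.001], [-1, 0, 14, 0, 0, 0.001], [0, 1, 13, 0, 0, 0.001]]
  gripper: 52
  newtons: 30

```text
time: 4.25
ee_pos: [0.5275, -0.3064, 0.1012]
tcp_rot: [180.0, -0.0, 11.8]
wrist_force: [0.0, -0.2, 0.4]
opening: 0.0525
```

```bash
python3 - <<'E'
from h import *
w=bot.camera('wrist');save(w,'w2')
o=bot.get_obs();print(o['time'],o['ee_pos'],o['tcp_rot'],o['opening'],o['wrist_force'])
E
```

```text
4.3 [ 0.52704441 -0.30638725  0.09903399] [-1.79932163e+02  7.45114834e-02  1.17671284e+01] 0.05210264539796381 [ 0.35392912  0.06273817 -1.59993843]
```

View pics/w2.png

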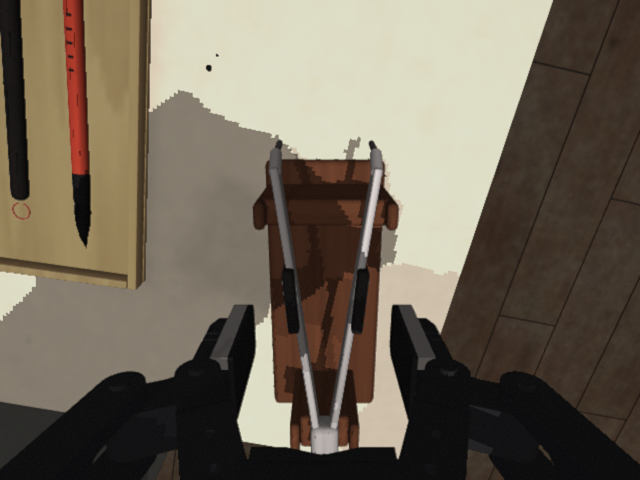

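Request:
servo_tool:
  motion:
    - [[-1, 0, 14, 0, 0, 0.001], [0, 0, 14, 0, 0, 0], [0, 0, 10, 0, 0, 0], [0, 0, 6, 0, 0, 0], [0, 0, 0, 0, 0, 0]]

```text
time: 4.8
ee_pos: [0.5262, -0.307, 0.0562]
tcp_rot: [-179.9, 0.1, 11.7]
wrist_force: [0.2, -0.6, -0.3]
opening: 0.052
```

Request:
servo_tool:
  motion:
    - [[0, 0, 0, 0, 0, 0], [0, 0, 0, 0, 0, 0], [0, 0, 0, 0, 0, 0]]
  gripper: 38

```text
time: 5.1
ee_pos: [0.5269, -0.3074, 0.0579]
tcp_rot: [180.0, -0.0, 11.7]
wrist_force: [-0.7, 0.5, -0.4]
opening: 0.0379
```

```bash
python3 - <<'E'
from h import *
w=bot.camera('wrist');save(w,'w3')
o=bot.get_obs();print(o['time'],o['ee_pos'],o['tcp_rot'],o['opening'],o['wrist_force'])
E
```

```text
5.15 [ 0.52688043 -0.30738974  0.05781955] [ 1.79967433e+02 -3.56300938e-02  1.16789506e+01] 0.0376041014951511 [ 0.41511155 -0.41114613  0.12061105]
```

View pics/w3.png

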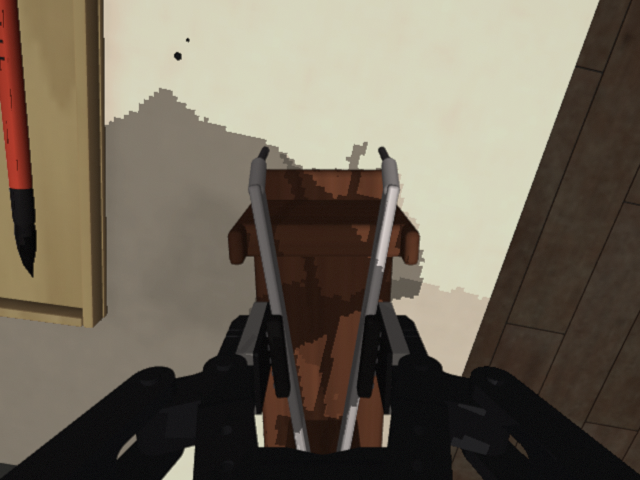

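Request:
servo_tool:
  motion:
    - [[0, 0, 0, 0, 0, 0], [0, 0, 0, 0, 0, 0]]
  gripper: 31

```text
time: 5.35
ee_pos: [0.527, -0.3074, 0.058]
tcp_rot: [180.0, -0.1, 11.7]
wrist_force: [-0.2, 0.4, 4.5]
opening: 0.0311
```

Request:
servo_tool:
  motion:
    - [[0, 0, 0, 0, 0, 0], [0, 0, 0, 0, 0, 0], [0, 0, 0, 0, 0, 0], [0, 0, 0, 0, 0, 0]]
  gripper: 27

```text
time: 5.75
ee_pos: [0.5272, -0.3075, 0.0582]
tcp_rot: [179.9, -0.1, 11.7]
wrist_force: [0.5, 0.5, 6.2]
opening: 0.0272
```

```bash
python3 - <<'E'
from h import *
w=bot.camera('wrist');save(w,'w4');np.save('w4.npy',dict(w),allow_pickle=True)
o=bot.get_obs();print(o['time'],o['ee_pos'],o['tcp_rot'],o['opening'],o['wrist_force'])
c=w['color'][:,:,::-1]
cv2.imwrite('pics/w4c.png',cv2.resize(c[130:280,230:430],(800,600),interpolation=cv2.INTER_CUBIC))
E
```

```text
5.8 [ 0.52714554 -0.30745325  0.05817347] [ 1.79942202e+02 -7.46127142e-02  1.16772344e+01] 0.02684993131793498 [0.27564259 0.2563106  5.86980301]
```

View pics/w4.png

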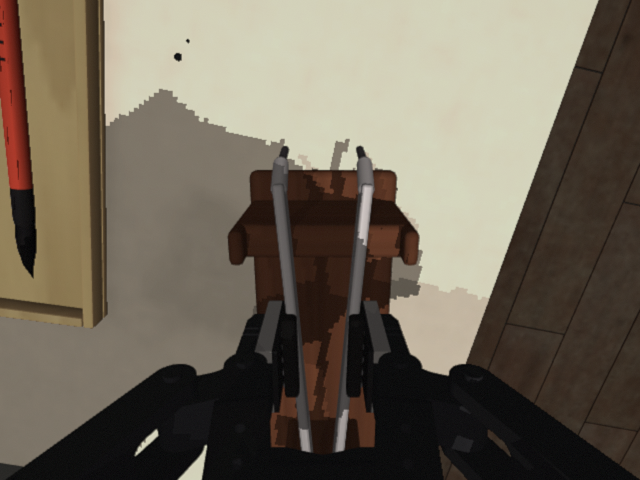

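View pics/w4c.png

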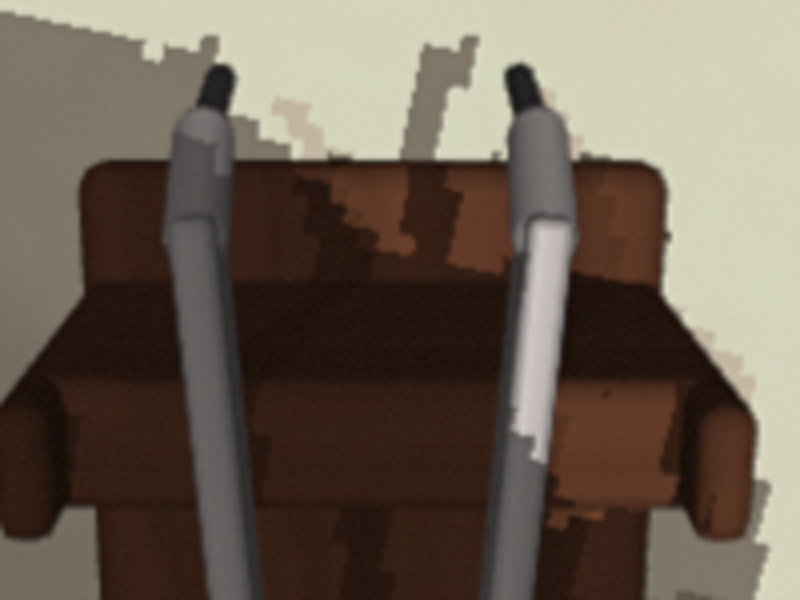

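```bash
python3 - <<'E'
from h import *
w=np.load('w4.npy',allow_pickle=True).item()
f=lambda x,y,z:ray(w,230+x/4-.4,130+y/4-.4,z)
for z in (.020,.022,.026):
    a,b=f(222,75,z),f(518,75,z);print(a,b,np.linalg.norm(a-b))
E
python3 -c "
from plan import *
planmm([.527,-.3075,.15],11.68,8,0,[.5270,-.3075,.05728],11.68)"
```

```text
[ 0.58674976 -0.27980628  0.02      ] [ 0.59255922 -0.30791241  0.02      ] 0.02870024769858663
[ 0.5869583  -0.27994106  0.022     ] [ 0.59269594 -0.30769971  0.022     ] 0.028345421800012205
[ 0.58737539 -0.28021062  0.026     ] [ 0.59296938 -0.30727431  0.026     ] 0.027635770002863387
[[[0,0,-12,0,0,-0],[0,0,-11,0,0,-0],[0,0,-12,0,0,-0],[0,0,-11,0,0,-0],[0,0,-12,0,0,-0]]]
[[[0,0,-12,0,0,-0],[0,0,-11,0,0,-0],[0,0,-12,0,0,-0]]]
end [ 0.527   -0.3075   0.15028] 11.68
```

Request:
servo_tool:
  motion:
    - [[0, 0, -2, 0, 0, 0], [0, 0, -4, 0, 0, 0], [0, 0, -8, 0, 0, 0], [0, 0, -12, 0, 0, 0], [0, 0, -12, 0, 0, 0]]

```text
time: 6.3
ee_pos: [0.5267, -0.3073, 0.0965]
tcp_rot: [180.0, -0.0, 11.7]
wrist_force: [0.8, 0.4, -0.5]
opening: 0.0271
```

Request:
servo_tool:
  motion:
    - [[0, 0, -14, 0, 0, 0], [0, 0, -14, 0, 0, 0], [0, 0, -14, 0, 0, 0], [0, 0, -10, 0, 0, 0], [0, 0, -5, 0, 0, 0]]

```text
time: 6.8
ee_pos: [0.527, -0.3074, 0.1538]
tcp_rot: [179.9, -0.1, 11.7]
wrist_force: [-0.5, 0.1, -1.1]
opening: 0.0272
```

```bash
python3 - <<'E'
from h import *
w=bot.camera('wrist');save(w,'w5');np.save('w5.npy',dict(w),allow_pickle=True)
s=bot.camera('scene');save(s,'s5')
o=bot.get_obs();print(o['time'],o['ee_pos'],o['tcp_rot'],o['opening'],o['wrist_force'])
E
```

```text
6.9 [ 0.5268789  -0.30740816  0.15304152] [ 1.79961056e+02 -4.12291078e-02  1.16761274e+01] 0.027321356121324455 [-0.06883142  0.41328678 -0.68541373]
```

View pics/w5.png

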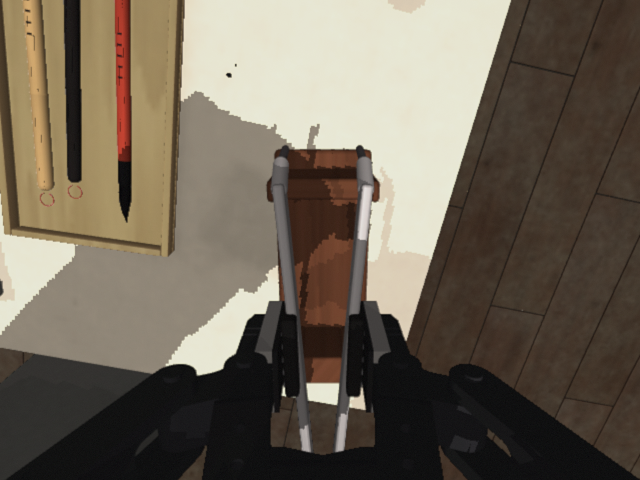

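View pics/s5.png

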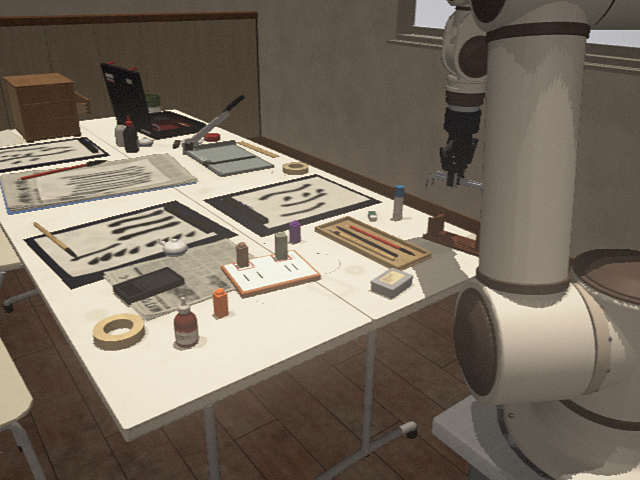

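```bash
python3 -c "
from plan import *
planmm([.5655,.1744,.13],-9.4,20,0,[.527,-.3075,.15228],11.68)"
```

```text
[[[7,-23,1,0,0,0.018],[6,-24,1,0,0,0.018],[6,-23,1,0,0,0.018],[6,-24,1,0,0,0.018],[5,-23,2,0,0,0.018]]]
[[[4,-24,1,0,0,0.018],[4,-24,1,0,0,0.018],[4,-24,1,0,0,0.018],[4,-23,1,0,0,0.018],[3,-24,1,0,0,0.018]]]
[[[2,-24,1,0,0,0.018],[2,-25,1,0,0,0.018],[2,-24,1,0,0,0.018],[1,-24,2,0,0,0.018],[1,-24,1,0,0,0.018]]]
[[[0,-24,1,0,0,0.018],[0,-24,1,0,0,0.018],[-1,-24,1,0,0,0.018],[-1,-25,1,0,0,0.018],[-1,-24,1,0,0,0.018]]]
end [0.56550247 0.17460993 0.13028   ] -8.946480624709631
```

```bash
python3 - <<'E'
import cv2
a=cv2.imread('pics/s5.png')
cv2.imwrite('pics/s5c.png',cv2.resize(a[200:320,170:330],(800,600),interpolation=cv2.INTER_CUBIC))
E
```

```text
(no output)
```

View pics/s5c.png

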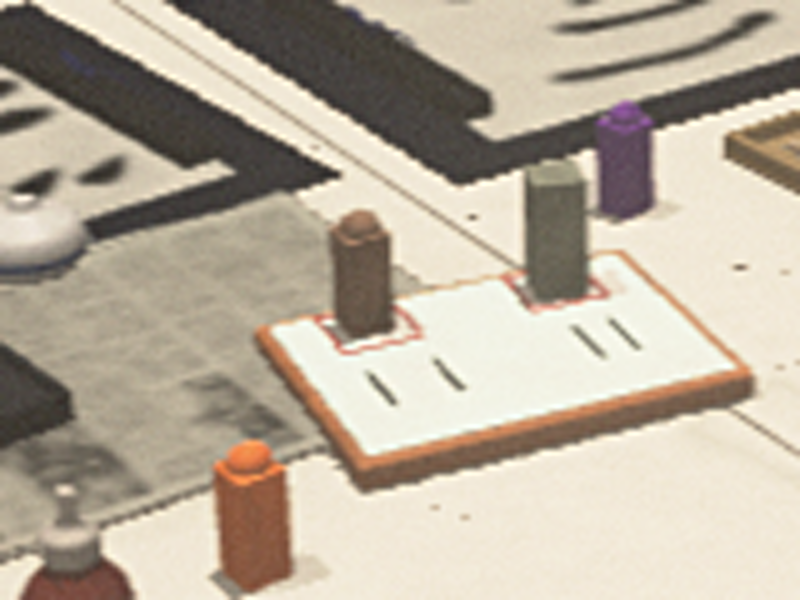

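The domed seals are brown at scene (242,255), orange at (221,303) and purple at (295,232). Only the brown one is the right colour. It stands in the red square behind the wide pair on the left of the board, so the target gap is 28 mm. I'll move to a hover above it.

Request:
servo_tool:
  motion:
    - [[7, -23, 1, 0, 0, 0.018], [6, -24, 1, 0, 0, 0.018], [6, -23, 1, 0, 0, 0.018], [6, -24, 1, 0, 0, 0.018], [5, -23, 2, 0, 0, 0.018]]

```text
time: 7.4
ee_pos: [0.5364, -0.1858, 0.1455]
tcp_rot: [-180.0, 0.1, 6.5]
wrist_force: [-0.4, 0.3, -1.1]
opening: 0.0269
```

Request:
servo_tool:
  motion:
    - [[4, -24, 1, 0, 0, 0.018], [4, -24, 1, 0, 0, 0.018], [4, -24, 1, 0, 0, 0.018], [4, -23, 1, 0, 0, 0.018], [3, -24, 1, 0, 0, 0.018]]

```text
time: 7.9
ee_pos: [0.546, -0.0657, 0.1404]
tcp_rot: [-180.0, 0.1, 1.3]
wrist_force: [0.9, -0.3, -0.1]
opening: 0.0272
```

Request:
servo_tool:
  motion:
    - [[2, -24, 1, 0, 0, 0.018], [2, -25, 1, 0, 0, 0.018], [2, -24, 1, 0, 0, 0.018], [1, -24, 2, 0, 0, 0.018], [1, -24, 1, 0, 0, 0.018]]

```text
time: 8.4
ee_pos: [0.554, 0.0097, 0.1354]
tcp_rot: [-178.1, 0.1, 0.2]
wrist_force: [-0.2, -0.5, -0.7]
opening: 0.0274
```

Request:
servo_tool:
  motion:
    - [[0, -24, 1, 0, 0, 0.018], [0, -24, 1, 0, 0, 0.018], [-1, -24, 1, 0, 0, 0.018], [-1, -25, 1, 0, 0, 0.018], [-1, -24, 1, 0, 0, 0.018]]

```text
time: 8.9
ee_pos: [0.5509, 0.0478, 0.1381]
tcp_rot: [-174.5, 0.4, 2.4]
wrist_force: [0.6, 0.1, -1.0]
opening: 0.0268
```

Request:
servo_tool:
  motion:
    - [[0, 0, 0, 0, 0, 0], [0, 0, 0, 0, 0, 0], [0, 0, 0, 0, 0, 0]]

```text
time: 9.2
ee_pos: [0.551, 0.0471, 0.138]
tcp_rot: [-174.6, 0.4, 2.3]
wrist_force: [1.1, -0.4, -1.0]
opening: 0.0267
```

```bash
python3 - <<'E'
from h import *
w=bot.camera('wrist');save(w,'w6');np.save('w6.npy',dict(w),allow_pickle=True)
o=bot.get_obs();print(o['time'],o['ee_pos'],o['tcp_rot'],o['opening'],o['wrist_force'])
c=w['color'][:,:,::-1]
cv2.imwrite('pics/w6c.png',cv2.resize(c[20:320,150:550],(800,600),interpolation=cv2.INTER_CUBIC))
E
```

```text
9.25 [0.55098266 0.04710864 0.13798636] [-174.58118483    0.39088966    2.34083213] 0.02689983194181687 [ 0.07737975 -0.66883173  0.56692723]
```

View pics/w6.png

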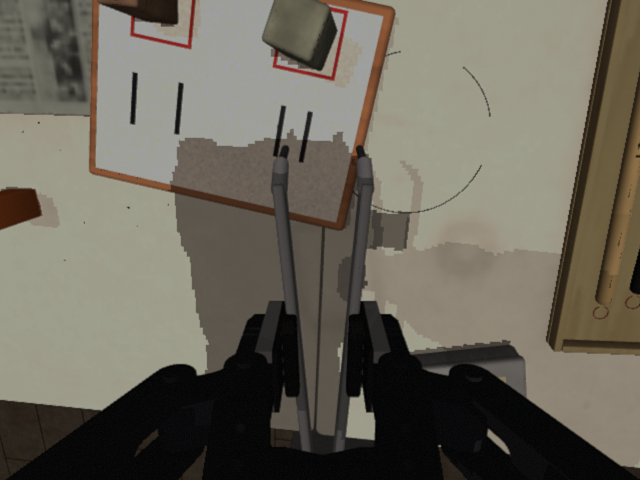

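View pics/w6c.png

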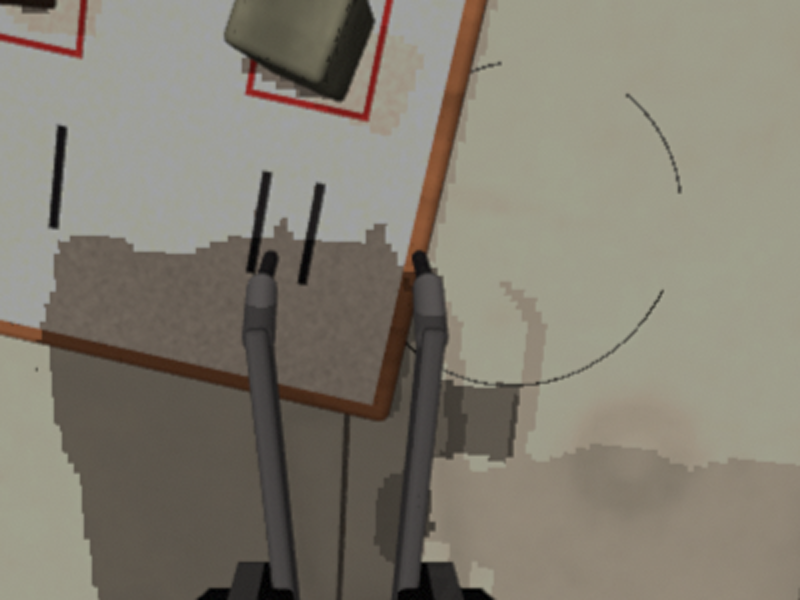

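```bash
python3 -c "
from h import *
o=bot.get_obs();print(np.round(o['q'],2),np.round(o['joint_efforts'],2))"
```

```text
[  2.28   4.94  -2.51  82.95   5.42 179.94] [  0.1  -52.68  47.17   0.09   0.32   0.  ]
```

```bash
python3 -c "
from plan import *
o=bot.get_obs()
T=Ro.from_euler('xyz',o['tcp_rot'],degrees=True);G=Ro.from_euler('xyz',[180,0,o['tcp_rot'][2]],degrees=True)
print((T.inv()*G).as_rotvec(), T.as_matrix().T@np.array([0,0,60]))"
```

```text
[-0.0945758   0.00681723 -0.00032261] [ -0.40933552  -5.66598239 -59.73047035]
```

Request:
servo_tool:
  motion:
    - [[0, -1, -8, 0, 0, -0.05], [0, -1, -15, 0, 0, -0.1], [0, -1, -15, -0.05, 0.004, -0.1], [0, 0, -15, -0.045, 0.003, -0.1], [0, 0, -10, 0, 0, -0.12]]

```text
time: 9.75
ee_pos: [0.5509, 0.0461, 0.2025]
tcp_rot: [179.5, -1.4, 29.5]
wrist_force: [1.0, -0.2, 0.7]
opening: 0.0268
```

```bash
python3 - <<'E'
from h import *
w=bot.camera('wrist');save(w,'w7')
o=bot.get_obs();print(o['time'],np.round(o['q'],2),o['ee_pos'],o['tcp_rot'],o['opening'],o['wrist_force'])
E
```

```text
9.8 [  4.7    3.18   3.01  88.3    0.18 154.8 ] [0.55120487 0.04614094 0.20382024] [179.51419575  -1.45430222  29.91125161] 0.02701131049949877 [-0.66231845 -0.0405728   1.53709788]
```

View pics/w7.png

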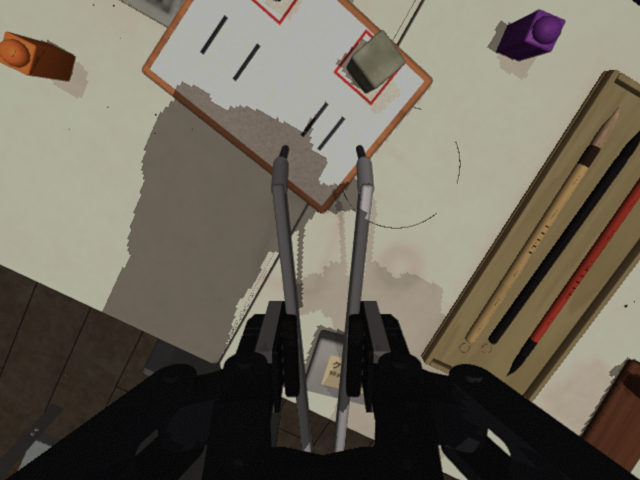

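Request:
servo_tool:
  motion:
    - [[0, 0, 0, 0, 0, -0.14], [0, 0, 0, 0, 0, -0.14], [0, 0, 0, 0, 0, -0.14], [0, 0, 0, 0, 0, -0.14], [0, 0, 0, 0, 0, -0.14]]

```text
time: 10.3
ee_pos: [0.5507, 0.0456, 0.2006]
tcp_rot: [178.9, -0.7, 69.5]
wrist_force: [-0.9, -0.1, 0.2]
opening: 0.0271
```

Request:
servo_tool:
  motion:
    - [[0, 0, 0, 0, 0, -0.14], [0, 0, 0, 0, 0, -0.14], [0, 0, 0, 0, 0, -0.14], [0, 0, 0, 0, 0, -0.14], [0, 0, 0, 0, 0, -0.14]]

```text
time: 10.8
ee_pos: [0.5507, 0.0457, 0.2006]
tcp_rot: [178.7, 0.1, 109.6]
wrist_force: [-0.7, -0.0, -1.0]
opening: 0.0269
```

Request:
servo_tool:
  motion:
    - [[0, 0, 0, 0, 0, -0.14], [0, 0, 0, 0, 0, -0.14], [0, 0, 0, 0, 0, -0.14], [0, 0, 0, 0, 0, -0.14], [0, 0, 0, 0, 0, -0.14]]

```text
time: 11.3
ee_pos: [0.5507, 0.0457, 0.2006]
tcp_rot: [179.1, 1.0, 149.7]
wrist_force: [-1.0, 0.3, 0.1]
opening: 0.0271
```

Request:
servo_tool:
  motion:
    - [[0, 0, 0, 0, 0, -0.14], [0, 0, 0, 0, 0, -0.14], [0, 0, 0, 0, 0, -0.14], [0, 0, 0, 0, 0, -0.14], [0, 0, 0, 0, 0, -0.14]]

```text
time: 11.8
ee_pos: [0.5507, 0.0457, 0.2006]
tcp_rot: [179.9, 1.3, -170.2]
wrist_force: [-0.2, -0.8, -1.1]
opening: 0.0273
```

Request:
servo_tool:
  motion:
    - [[0, 0, 0, 0, 0, -0.14], [0, 0, 0, 0, 0, -0.14], [0, 0, 0, 0, 0, -0.14], [0, 0, 0, 0, 0, -0.14], [0, 0, 0, 0, 0, -0.14]]

```text
time: 12.3
ee_pos: [0.5507, 0.0457, 0.2006]
tcp_rot: [-179.2, 1.1, -130.1]
wrist_force: [0.5, -0.0, -0.8]
opening: 0.027
```

Request:
servo_tool:
  motion:
    - [[0, 0, 0, 0, 0, -0.14], [0, 0, 0, 0, 0, -0.14], [0, 0, 0, 0, 0, -0.14], [0, 0, 0, 0, 0, -0.14], [0, 0, 0, 0, 0, -0.14]]

```text
time: 12.8
ee_pos: [0.5507, 0.0456, 0.2006]
tcp_rot: [-178.7, 0.3, -90.0]
wrist_force: [-0.4, 0.7, -0.8]
opening: 0.0272
```

Request:
servo_tool:
  motion:
    - [[0, 0, 0, 0, 0, -0.14], [0, 0, 0, 0, 0, -0.14], [0, 0, 0, 0, 0, -0.14], [0, 0, 0, 0, 0, -0.14], [0, 0, 0, 0, 0, -0.14]]

```text
time: 13.3
ee_pos: [0.5507, 0.0457, 0.2006]
tcp_rot: [-178.8, -0.6, -49.9]
wrist_force: [-0.1, -0.1, 0.1]
opening: 0.027
```

Request:
servo_tool:
  motion:
    - [[0, 0, 0, 0, 0, -0.14], [0, 0, 0, 0, 0, -0.14], [0, 0, 0, 0, 0, -0.14], [0, 0, 0, 0, 0, -0.14], [0, 0, 0, 0, 0, -0.1]]

```text
time: 13.8
ee_pos: [0.5507, 0.0456, 0.2006]
tcp_rot: [-179.4, -1.2, -12.1]
wrist_force: [-0.2, -0.7, -1.1]
opening: 0.0272
```

```bash
python3 - <<'E'
from plan import *
w=bot.camera('wrist');save(w,'w8')
o=bot.get_obs();print(o['time'],np.round(o['q'],2),o['ee_pos'],o['tcp_rot'],o['opening'],o['wrist_force'])
T=Ro.from_euler('xyz',o['tcp_rot'],degrees=True);G=Ro.from_euler('xyz',[180,0,-9.4],degrees=True)
print((T.inv()*G).as_rotvec())
planmm([.5655,.1744,.13],-9.4,7,0)
E
```

```text
13.85 [   4.64    3.3     2.77   88.17    0.21 -163.56] [0.55072224 0.0456596  0.20058831] [-179.43076494   -1.19342938  -11.80771112] 0.02746023324541353 [ 0.2117533  -0.96383267 -0.20119002]
[-0.00949556 -0.02103477 -0.04191715]
[[[-2,-18,10,0,0,-0.006],[-1,-19,10,0,0,-0.006],[-2,-18,10,0,0,-0.006],[-1,-19,10,0,0,-0.006],[-1,-18,10,0,0,-0.006]]]
[[[-2,-19,11,0,0,-0.006],[-1,-18,10,0,0,-0.006]]]
end [0.56501983 0.17425696 0.12958831] -9.401288380748886
```

View pics/w8.png

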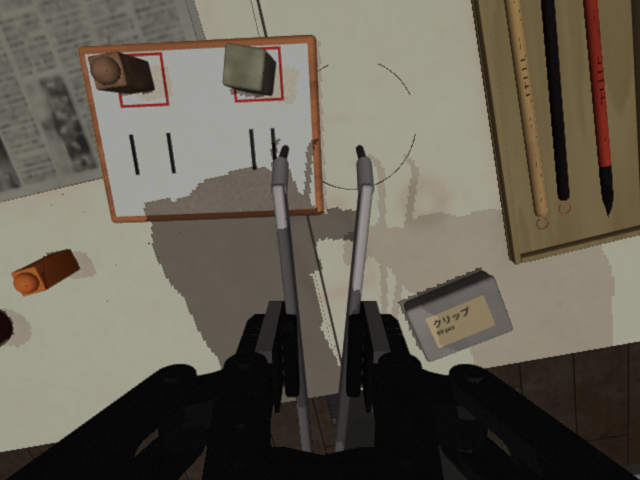

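Request:
servo_tool:
  motion:
    - [[-2, -18, 5, -0.005, -0.011, -0.01], [-1, -19, 8, -0.005, -0.01, -0.01], [-2, -18, 8, 0, 0, -0.01], [-1, -19, 8, 0, 0, -0.01], [-1, -18, 8, 0, 0, 0]]

```text
time: 14.35
ee_pos: [0.5619, 0.1383, 0.1636]
tcp_rot: [180.0, -0.0, -10.1]
wrist_force: [1.3, -0.2, -0.5]
opening: 0.0271
```

Request:
servo_tool:
  motion:
    - [[-2, -19, 8, 0, 0, 0], [-1, -18, 6, 0, 0, 0], [0, 0, 0, 0, 0, 0], [0, 0, 0, 0, 0, 0], [0, 0, 0, 0, 0, 0]]

```text
time: 14.85
ee_pos: [0.5654, 0.1742, 0.1506]
tcp_rot: [180.0, -0.0, -10.0]
wrist_force: [-0.6, -0.2, -0.4]
opening: 0.0271
```

```bash
python3 - <<'E'
from plan import *
w=bot.camera('wrist');save(w,'w9');np.save('w9.npy',dict(w),allow_pickle=True)
o=bot.get_obs();print(o['time'],np.round(o['q'],2),o['ee_pos'],o['tcp_rot'],o['opening'],o['wrist_force'])
c=w['color'][:,:,::-1]
cv2.imwrite('pics/w9c.png',cv2.resize(c[20:245,170:470],(800,600),interpolation=cv2.INTER_CUBIC))
E
```

```text
14.9 [ 1.7120e+01  9.7800e+00  4.3700e+00  8.4540e+01 -2.0000e-02 -1.5288e+02] [0.5654332  0.17402742 0.15073108] [-1.79996257e+02 -5.31654937e-02 -9.99939759e+00] 0.027181331115188855 [-0.51418466  0.77542663 -1.10134983]
```

View pics/w9.png

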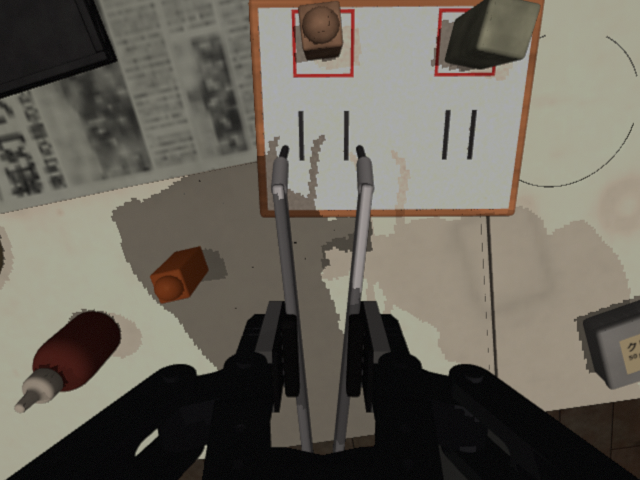

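View pics/w9c.png

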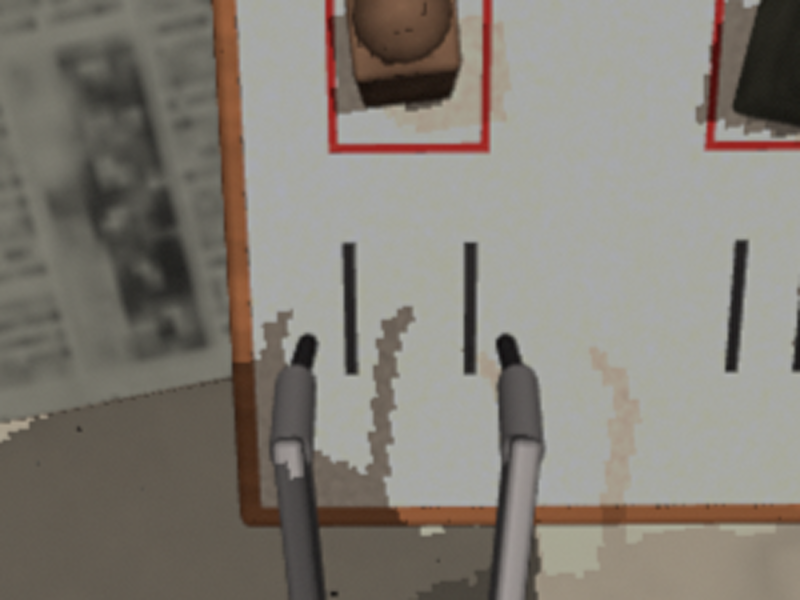

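```bash
python3 - <<'E'
from plan import *
w=np.load('w9.npy',allow_pickle=True).item();o=bot.get_obs()
f=lambda x,y,z:ray(w,170+x/2.6667-.3,20+y/2.6667-.3,z)
T=Ro.from_euler('xyz',[180,0,-10],degrees=True).as_matrix();P=np.array([.56543,.17415,.1507])
L=f(350,308,.012);R=f(470.5,307.5,.012)
e=[f(349,244,.012),f(352,372,.012),f(471.5,244,.012),f(470,372,.012)]
print('lines',L,R,np.linalg.norm(L-R),[np.linalg.norm(e[0]-e[1]),np.linalg.norm(e[2]-e[3])])
for a,b in((e[0],e[1]),(e[2],e[3])): d=a-b;print('yaw',np.degrees(np.arctan2(d[1],d[0])))
zt=P[2]-.007-.028
a=f(309,341,zt);b=f(504,341,zt);print('tips',a,b,np.linalg.norm(a-b),zt)
print('tool: tips',T.T@(a-P),T.T@(b-P),'lines',T.T@(L-P),T.T@(R-P))
print('move',T.T@((L+R)/2-(a+b)/2))
E
```

```text
lines [0.62961763 0.1766514  0.012     ] [0.62485294 0.14892934 0.012     ] 0.028128541308575783 [np.float64(0.028979875243942948), np.float64(0.028981206870965438)]
yaw -9.506676108249861
yaw -9.640704193071091
tips [0.63119992 0.17710564 0.1157    ] [0.62638604 0.14975956 0.1157    ] 0.027766561203545002 0.1157
tool: tips [ 0.06425748 -0.01433157  0.035     ] [0.06426534 0.01343499 0.035     ] lines [ 0.06277811 -0.01360946  0.1387    ] [0.0628997  0.01451882 0.1387    ]
move [-0.00142251  0.00090297  0.1037    ]
```

Request:
servo_tool:
  motion:
    - [[-1, 1, 10, 0, 0, -0.007], [0, 0, 16, 0, 0, 0], [0, 0, 16, 0, 0, 0], [0, 0, 14, 0, 0, 0], [0, 0, 10, 0, 0, 0]]

```text
time: 15.4
ee_pos: [0.5637, 0.1732, 0.0828]
tcp_rot: [180.0, 0.0, -9.6]
wrist_force: [-0.7, -0.2, -0.3]
opening: 0.0272
```

Request:
servo_tool:
  motion:
    - [[0, 0, 8, 0, 0, 0], [0, 0, 3, 0, 0, 0], [0, 0, 0, 0, 0, 0], [0, 0, 0, 0, 0, 0]]

```text
time: 15.8
ee_pos: [0.5644, 0.1738, 0.0739]
tcp_rot: [-180.0, -0.1, -9.5]
wrist_force: [-0.6, -0.4, 0.7]
opening: 0.027
```

```bash
python3 - <<'E'
from plan import *
w=bot.camera('wrist');save(w,'w10');np.save('w10.npy',dict(w),allow_pickle=True)
s=bot.camera('scene');save(s,'s10')
o=bot.get_obs();print(o['time'],np.round(o['q'],2),o['ee_pos'],o['tcp_rot'],o['opening'],o['wrist_force'])
c=w['color'][:,:,::-1]
cv2.imwrite('pics/w10c.png',cv2.resize(c[20:245,170:470],(800,600),interpolation=cv2.INTER_CUBIC))
c=s['color'][:,:,::-1]
cv2.imwrite('pics/s10c.png',cv2.resize(c[200:320,190:350],(800,600),interpolation=cv2.INTER_CUBIC))
E
```

```text
15.9 [ 1.7120e+01  1.0650e+01 -3.1400e+00  7.6130e+01 -1.0000e-02 -1.5334e+02] [0.56444075 0.17384381 0.07396272] [-1.79978883e+02 -7.35823102e-02 -9.53354361e+00] 0.027025259430601755 [-0.09093212  0.62092389 -0.71706564]
```

View pics/w10c.png

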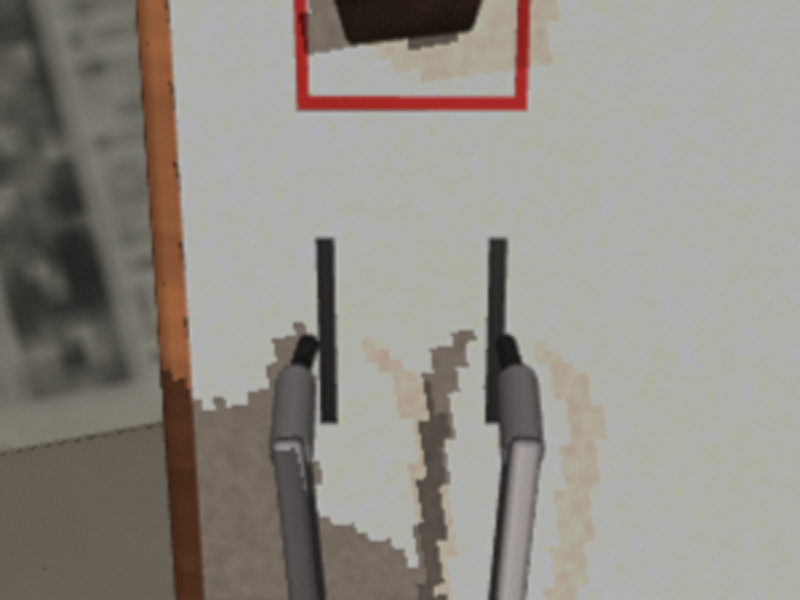

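View pics/s10c.png

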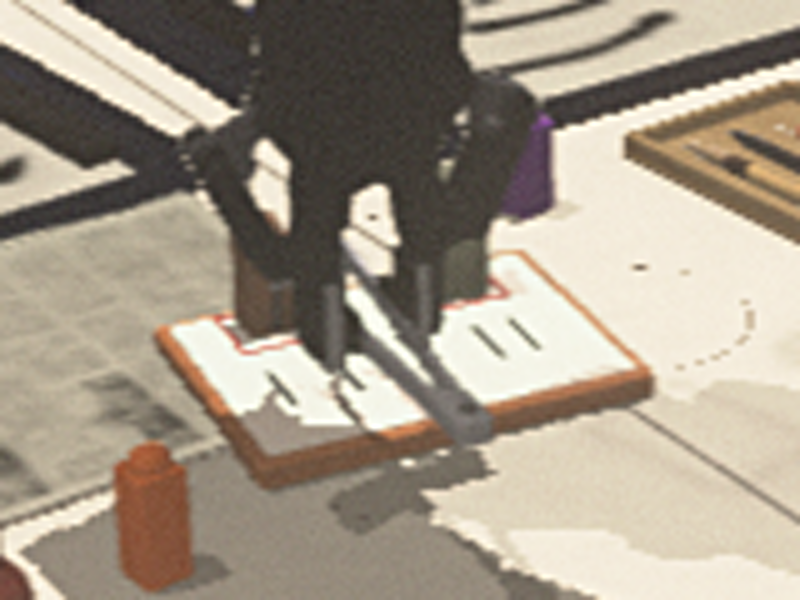

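```bash
python3 - <<'E'
from plan import *
w=np.load('w10.npy',allow_pickle=True).item()
f=lambda x,y,z:ray(w,170+x/2.6667-.3,20+y/2.6667-.3,z)
P=np.array([.5644,.1738,.0738]);T=Ro.from_euler('xyz',[180,0,-9.55],degrees=True).as_matrix()
L=f(326.5,330,.012);R=f(496.5,330,.012);a=f(309,341,P[2]-.035);b=f(504,341,P[2]-.035)
for z in (0,.012):
  L=f(326.5,330,z);R=f(496.5,330,z);print(np.linalg.norm(L-R),np.linalg.norm(f(317,238,z)-f(330,422,z)))
print(np.linalg.norm(L-R),np.linalg.norm(a-b));print('L',T.T@(L-a),'R',T.T@(R-b))
E
```

```text
0.030066926955330475 0.03179960123777558
0.028239480676125254 0.029866844257040056
0.028239480676125254 0.027794834772419497
L [-0.0005331   0.00060629  0.0268    ] R [-0.00053285  0.00105094  0.0268    ]
```

Next: 1 mm to the tool's +y, then 16 mm down.

Request:
servo_tool:
  motion:
    - [[-0.5, 1, 4, 0, 0, 0], [0, 0, 5, 0, 0, 0], [0, 0, 4, 0, 0, 0], [0, 0, 2, 0, 0, 0], [0, 0, 1, 0, 0, 0]]

```text
time: 16.4
ee_pos: [0.5633, 0.1728, 0.0568]
tcp_rot: [180.0, 0.0, -9.5]
wrist_force: [-0.1, -0.4, -0.8]
opening: 0.027
```

Request:
servo_tool:
  motion:
    - [[0, 0, 0, 0, 0, 0], [0, 0, 0, 0, 0, 0], [0, 0, 0, 0, 0, 0], [0, 0, 0, 0, 0, 0]]

```text
time: 16.8
ee_pos: [0.5636, 0.1728, 0.0575]
tcp_rot: [-180.0, -0.0, -9.5]
wrist_force: [-0.1, -0.9, -0.9]
opening: 0.0272
```

```bash
python3 - <<'E'
from plan import *
w=bot.camera('wrist');save(w,'w11');np.save('w11.npy',dict(w),allow_pickle=True)
o=bot.get_obs();print(o['time'],o['ee_pos'],o['tcp_rot'],o['opening'],o['wrist_force'])
c=w['color'][:,:,::-1]
cv2.imwrite('pics/w11c.png',cv2.resize(c[20:245,170:470],(800,600),interpolation=cv2.INTER_CUBIC))
E
```

```text
16.85 [0.56352787 0.1728365  0.057431  ] [-1.79997967e+02 -3.32925429e-02 -9.53723614e+00] 0.0267310411487053 [ 0.88469808 -0.2132242  -1.02265291]
```

View pics/w11c.png

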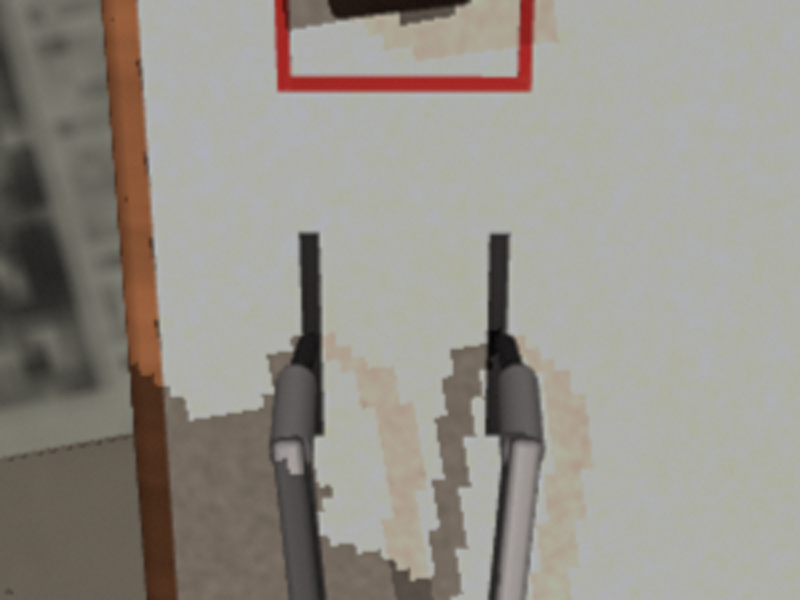

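Request:
servo_tool:
  motion:
    - [[0, 0, 0, 0, 0, 0], [0, 0, 0, 0, 0, 0], [0, 0, 0, 0, 0, 0], [0, 0, 0, 0, 0, 0], [0, 0, 0, 0, 0, 0]]

```text
time: 17.35
ee_pos: [0.5635, 0.1728, 0.0573]
tcp_rot: [180.0, -0.0, -9.5]
wrist_force: [0.2, -0.0, -0.4]
opening: 0.0276
```

```bash
python3 - <<'E'
from plan import *
w=np.load('w11.npy',allow_pickle=True).item()
f=lambda x,y,z:ray(w,170+x/2.6667-.3,20+y/2.6667-.3,z)
P=np.array([.5636,.1728,.0574]);T=Ro.from_euler('xyz',[180,0,-9.54],degrees=True).as_matrix()
L=f(311,333,.012);R=f(498,333,.012);a=f(309,341,P[2]-.035);b=f(504,341,P[2]-.035)
print(np.linalg.norm(L-R),np.linalg.norm(a-b));print('L',T.T@(L-a),'R',T.T@(R-b))
s=bot.camera('scene');save(s,'s12');t=bot.camera('top');save(t,'t12')
for p,n in((s,'scene'),(t,'top')):
  for l in ['brown_seal_mid','green_seal_mid','ink_bottle','clip_box']:
    print(n,l,[(np.round(d['rect']).tolist(),round(d['confidence'],2)) for d in bot.look_for(p,l)[:3]])
c=s['color'][:,:,::-1]
cv2.imwrite('pics/s12c.png',cv2.resize(c[200:320,190:350],(800,600),interpolation=cv2.INTER_CUBIC))
print(bot.get_obs()['time'])
E
```

```text
0.028330590428514043 0.027785625576626585
L [ 0.00027957 -0.00057367  0.0104    ] R [ 2.79762526e-04 -2.87028862e-05  1.04000000e-02]
scene brown_seal_mid [([211.0, 291.0, 20.0, 24.0], 0.81), ([295.0, 220.0, 6.0, 22.0], 0.5), ([237.0, 244.0, 10.0, 25.0], 0.4)]
scene green_seal_mid [([283.0, 230.0, 5.0, 32.0], 0.51)]
scene ink_bottle [([176.0, 300.0, 23.0, 48.0], 0.69)]
scene clip_box [([374.0, 269.0, 38.0, 27.0], 0.92)]
top brown_seal_mid [([337.0, 289.0, 30.0, 23.0], 0.67)]
top green_seal_mid [([299.0, 210.0, 11.0, 16.0], 0.71)]
top ink_bottle [([198.0, 272.0, 9.0, 14.0], 0.63)]
top clip_box [([338.0, 286.0, 29.0, 25.0], 0.72)]
17.85
```

View pics/s12c.png

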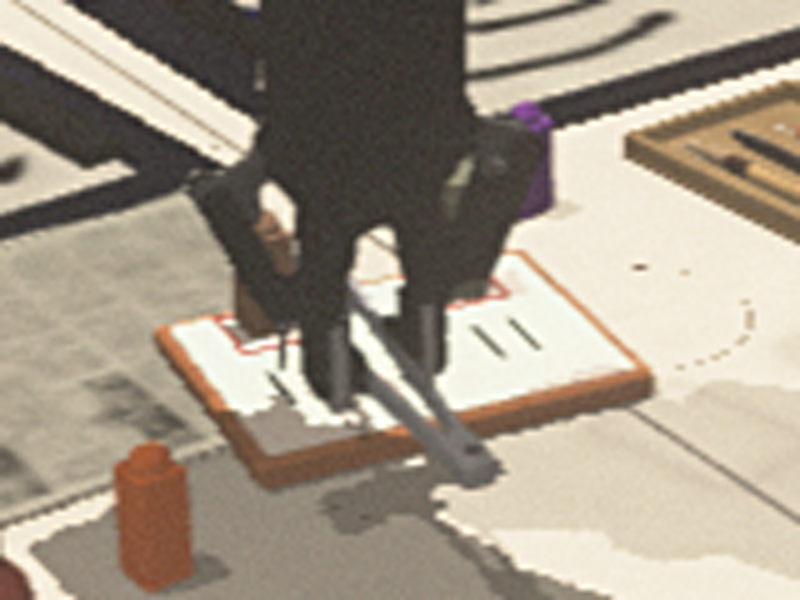

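Request:
servo_tool:
  motion:
    - [[0, 0, 0, 0, 0, 0], [0, 0, 0, 0, 0, 0], [0, 0, 0, 0, 0, 0], [0, 0, 0, 0, 0, 0], [0, 0, 0, 0, 0, 0]]

```text
time: 18.35
ee_pos: [0.5635, 0.1728, 0.0573]
tcp_rot: [180.0, -0.0, -9.5]
wrist_force: [-0.7, 0.5, -0.0]
opening: 0.0268
```

Request:
servo_tool:
  motion:
    - [[0, 0, 0, 0, 0, 0], [0, 0, 0, 0, 0, 0], [0, 0, 0, 0, 0, 0], [0, 0, 0, 0, 0, 0], [0, 0, 0, 0, 0, 0]]

```text
time: 18.85
ee_pos: [0.5635, 0.1728, 0.0573]
tcp_rot: [180.0, -0.0, -9.5]
wrist_force: [0.7, 1.1, 0.2]
opening: 0.027
```

Request:
servo_tool:
  motion:
    - [[0, 0, 0, 0, 0, 0], [0, 0, 0, 0, 0, 0], [0, 0, 0, 0, 0, 0], [0, 0, 0, 0, 0, 0], [0, 0, 0, 0, 0, 0]]

```text
time: 19.35
ee_pos: [0.5635, 0.1728, 0.0573]
tcp_rot: [180.0, -0.0, -9.5]
wrist_force: [0.2, -0.1, 0.1]
opening: 0.027
```

Request:
servo_tool:
  motion:
    - [[0, 0, 0, 0, 0, 0], [0, 0, 0, 0, 0, 0], [0, 0, 0, 0, 0, 0], [0, 0, 0, 0, 0, 0], [0, 0, 0, 0, 0, 0]]

```text
time: 19.85
ee_pos: [0.5635, 0.1728, 0.0573]
tcp_rot: [180.0, -0.0, -9.5]
wrist_force: [0.5, -0.6, -0.8]
opening: 0.0271
```

Request:
servo_tool:
  motion:
    - [[0, 0, 0, 0, 0, 0], [0, 0, 0, 0, 0, 0], [0, 0, 0, 0, 0, 0], [0, 0, 0, 0, 0, 0], [0, 0, 0, 0, 0, 0]]

```text
time: 20.35
ee_pos: [0.5634, 0.1728, 0.0573]
tcp_rot: [180.0, -0.0, -9.5]
wrist_force: [-0.1, -0.3, -1.2]
opening: 0.0272
```

Request:
servo_tool:
  motion:
    - [[0, 0, 0, 0, 0, 0], [0, 0, 0, 0, 0, 0], [0, 0, 0, 0, 0, 0], [0, 0, 0, 0, 0, 0], [0, 0, 0, 0, 0, 0]]

```text
time: 20.85
ee_pos: [0.5634, 0.1728, 0.0573]
tcp_rot: [180.0, -0.0, -9.5]
wrist_force: [-1.3, -0.0, -0.5]
opening: 0.0269
```

```bash
python3 - <<'E'
from h import *
w=bot.camera('wrist');save(w,'w13')
a=cv2.imread('pics/w11.png').astype(int);b=cv2.imread('pics/w13.png').astype(int)
print(np.abs(a-b)[20:245,170:470].mean(),(np.abs(a-b).max(2)>40)[20:245,170:470].sum())
o=bot.get_obs();print(o['time'],o['ee_pos'],o['opening'],o['wrist_force'])
c=w['color'][:,:,::-1]
cv2.imwrite('pics/w13c.png',cv2.resize(c[20:245,170:470],(800,600),interpolation=cv2.INTER_CUBIC))
E
```

```text
1.1201827160493827 120
20.9 [0.56344767 0.17280789 0.05729812] 0.02702593197646397 [-0.96998517  0.32274064  0.0379939 ]
```

View pics/w13c.png

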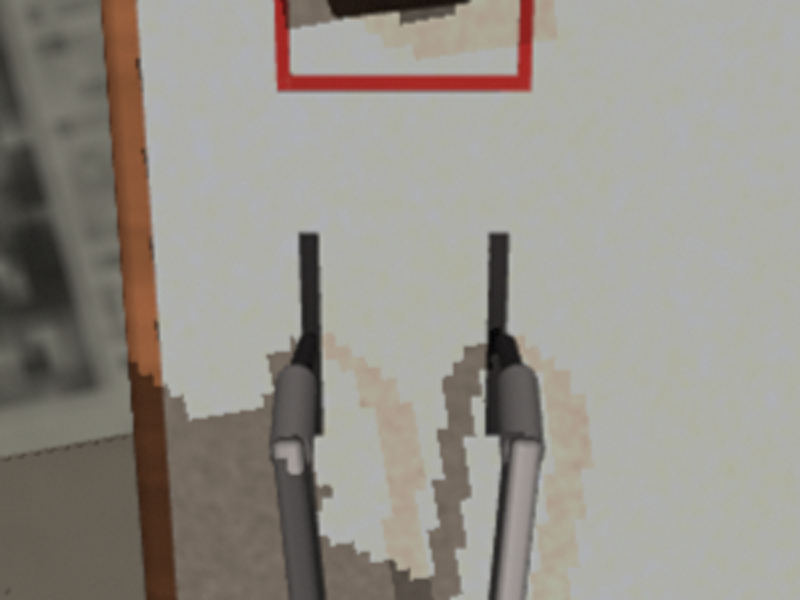

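The picture after a further 4 s of hold matches the earlier one: both tips are above their lines and steady. I'll hand the job in.

```bash
python3 -c "
from h import *
bot.job_done();print(bot.get_obs()['time'])"
```

```text
the job is handed in; nothing more can be done
the job is handed in; nothing more can be done
```

I picked the tweezers up by their pads and squeezed them to 27 mm over the pads. I held them over the wide (28 mm) pair, the lines in front of the brown seal. The arm then kept still for about 4 s, and I handed the job in at about 21 s with the tweezers still gripped.

**Last checks**
- **Gap:** about 27.8 mm between the tips.
- **Position:** each tip was within about 0.6 mm across and 0.3 mm along from the middle of its line, and about 10 mm above the board. The height comes from the arm's reading and the given tweezer dimensions, good to about 2 mm.
- **Contact:** the wrist force stayed at noise level and the view did not change during the hold, so nothing suggests the tips touched the board.

**What went less smoothly**
- **Detour:** on the way to the board the last joint ran into its +180° limit and the tool tilted about 5°. I lifted, levelled it and turned nearly a full turn the other way before coming back. The tweezers did not slip.
- **Bystander check:** at the end the seal detector reported the orange seal, and once the clip tin, as the brown one. The gripper partly hid both seals. The pictures showed the brown seal still in its square and nothing else moved noticeably, but I did not measure those positions precisely.

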